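# Check the travel of a microtome brake lever

### The job

On the brake test stand, press the lever with the red pad down, without forcing it, until its resistance firms up, and leave it there. Then note how far it travelled: push the yellow marker button beside it down until its top is level with the top of the red pad. Leave the lever with the blue pad alone.

Things in the scene. Friction and masses are not known exactly. Their poses are not given: they have to be found in the camera images.
- red_pad (a point): Centre of the red pad of the lever to check: a lying roller 22 mm thick, 36 mm long along the marker's y, its top always 11 mm above this point. At the start the lever is fully up, this point 183 mm above the bench. Pressed from above it sinks against an even 1 to 2 N, shifting under 5 mm fore and aft, and stays where it is left (it comes up 0 to 6 mm when let go from firm).
- red_lever: Steel lever bar of the red pad. Origin: its pivot, 150 mm beyond the pad (the marker's +x), 147 mm above the bench. When the pad has sunk 20 to 75 mm, different every time, it meets a hidden brake block: from there the force climbs by 1 to 2 N per mm. 8 N is firm; 35 N is forcing it. Its grey mount, 162 mm high, begins 55 mm behind the pad centre.
- blue_pad (a point): Centre of the blue pad of the other lever, of the same build and sizes, which is to be left up. Red and blue pads stand 80 mm to either side of the yellow marker; which is on which side changes. Beside the stand, on its right, the microtome rises between y = -0.32 and 0.05 (base from x = 0.35, 0.33 m high beyond x = 0.5, a bin on top to 0.52 m): from the right, pass it 0.4 m or more above the bench and nearer than x = 0.45.
- marker: Yellow disc, 28 mm wide, 10 mm thick, on a rod that slides down into a sleeve. Origin on its axis, 11 mm below its top, so it is level with a pad when both points are at one height; x points away from the robot (yaw to 0.25 rad), z up. It starts 0 to 7 mm above the pads, moves up to 85 mm against 3 N, and stays where left; it can be pinched and raised. A 195 mm high scale stands 75 mm behind it.

How it is judged:
On the way:
1. the red-padded lever is pressed down until it is firm (at least 4 N from the fingers, 15 mm or more down) (contact force between the fingers and red_lever above 6 N and height (world z) of red_pad below 0.168 m), for 0.05 s.
At the end, for the whole second after the job is handed in: the red-padded lever stays down (15 mm or more below its start), the top of the yellow marker is level with the top of the red pad within 10 mm and at rest, and the blue-padded lever is still up (within 10 mm) (height (world z) of red_pad below 0.168 m and z of red_pad in the frame of marker between -0.01 and 0.01 m and height (world z) of blue_pad above 0.173 m and linear speed of marker below 0.01 m/s); the robot touches nothing.
It fails at once if the blue-padded lever is moved by more than 10 mm (distance of blue_pad from where it was at the start of the episode above 0.01 m).
It fails at once if the red-padded lever is forced with more than 35 N (contact force between the fingers and red_lever above 35 N).
It also fails if it takes over 42 s, if anything falls off the work surface, if the arm or the gripper's body presses on something with over 40 N, if the wrist force passes 120 N, or if a joint passes its speed limit or range.

### The arm

A 6-joint arm with a two-finger parallel gripper is mounted at the origin on a cart in front of the work surface, level with it; the furniture and walls round the work are solid. World frame = base frame: x ahead of the robot, y to its left, z up, the work surface at z = 0. Lengths are in m, angles in rad, forces in N, time in s.
With the tool pointing down it reaches from about 0.425 to 0.925 m from the base axis. Payload 12.5 kg.
Tool frame: the origin (TCP) lies at the very end of the fingers, on their centre line; the grasp point (between the pads) lies 19 mm behind it (bot.grip_depth is the distance from the TCP to the grasp point, in m); z points along the fingers, y is the line along which they close (so a half turn about z gives the same grasp; the last joint's range is limited). The gripper opens to 85 mm and grips with 20 to 120 N. Pads are 22 mm wide; open, the fingers measure 114 mm over their backs; the gripper's body (76 mm by 85 mm) begins 54 mm behind the grasp point. The pads swing forward as they close: fully open they stand 13 mm farther back than shut.
Start: joints at [1.055, 0.491, 1.559, -0, 1.092, -0.106], TCP at [0.249, 0.573, 0.231] pointing down, gripper open.
Joint ranges: [-3.1, 3.1], [-0.84, 2.19], [0.05, 2.79], [-1.13, 4.28], [0.06, 2.93], [-2.69, 2.69]. Speed limits (rad/s): [2.22, 2.22, 2.79, 3.14, 3.14, 3.14].

### API

Orientations are given as [roll, pitch, yaw] about the fixed x, y, z axes, in that order (R = Rz(yaw) Ry(pitch) Rx(roll)).
In Python, from cell import state, eyes, job, bot gives the robot as it stands.
- The arm moves only by the tool move_arm, never from a script. Its argument "moves" is a list of rows, each a list of 2 entries, a list of its own where there are three numbers: the shift along the tool's x, y, z each as a share of 0.8 m, from -1 to 1, then the turn, a rotation vector about the tool's x, y, z each as a share of 90 degrees, from -1 to 1. In form: [[[dx, dy, dz], [wx, wy, wz]], ...]. A call has 1 to 12 rows; each row is the pose to reach, as a shift and turn from the pose commanded when the call began, along the tool's axes at that moment; what a row does not reach only later rows make up. A row lasts 1/10 s, in which the tool goes at most 50 mm and 8.59 degrees, less where a joint would pass 70% of its speed; a pose out of reach is approached as far as the arm can. A call with a number of a shift or a turn outside -1 to 1 is refused whole. A call with a gripper value outside its range is refused whole. "grip" is the finger opening in mm, from 0 to 85.4, set as the call begins (left out, the last holds). The fingers move at their own pace and stop on an object; "newtons" is the grip in N (left out, the last holds). Time passes only in rows, so rows that repeat a pose let the fingers close. It gives the time, the measured TCP pose, the force, the opening and the grip force at its end, in the units of the state.
- state(): the state, without advancing time (a new reading comes with each control period).
- eyes.get_image(name): name is "scene" or "top" or "wrist"; returns a dict with "frame" (400x640x3 uint8, blue, green, red), "depth" (400x640 float32, m along the optical axis (not along the pixel's ray), 0 where there is no reading), "fov_y" (degrees; the focal length in pixels is half the picture's height over the tangent of half this angle, whatever the lens; pixels are square), "cx", "cy" (the principal point, pixels), "R" (3x3) and "t" (3): a world point X has camera coordinates R X + t; the wrist camera has in their place "T_tool_cam" (4x4, takes a point from camera to tool coordinates, whose origin is the TCP and whose axes are the flange's). Camera axes: x right, y down, z forward; pixel columns grow to the right and rows downward; lengths in m; the calibration is good to about 2 mm. A picture is of the moment at which its call begins: read the wrist's pose just before it.
- job.sign_off(): hands the job in; it is judged then, once.
The state is a dict: "t": time; "q": joint angles; "joint_vel": joint speeds; "joint_efforts": joint torques, N m; "eef_pos": TCP position; "tool_rot": TCP orientation; "force": force on the tool from outside, world axes, zero at the start; "wrist_torque": the same for the moment, N m; "opening": finger opening in m; "grip_force": force on a finger pad.
Only numpy, scipy, OpenCV 4.12 (cv2) and the standard library are available. Lean on these libraries where they do the work, as an engineer would, in place of code of your own. Each camera call takes 0.05 s, during which the arm holds its last target. There are 200 camera calls.

## Working session

There is one attempt and no reset: what is moved stays moved. The work goes in short steps, Python scripts to look and compute and a tool call to move; the robot and the scene stay as the last step left them, time stands still between calls to the robot, and variables do not carry over. Pictures are saved under pics/ and viewed, at most 10 in all, crops included, and the job is handed in when it is done.

Besides the shell and the picture viewer there is one more tool, called after "Call:" as name([rows], argument=value, ...), one row to a line, values as JSON. move_arm: Moves the arm, as the interface text tells. Shift numbers are shares of 0.8 m and turn numbers shares of 90 degrees, none past 1 either way. Its arguments: {"type":"object","properties":{"moves":{"type":"array","items":{"type":"array"}},"grip":{"type":"number"},"newtons":{"type":"number"}},"required":["moves"]}

```bash
mkdir -p pics
cat > h.py <<'E'
import numpy as np, cv2
from cell import state, eyes, job, bot
def cloud(n):
    im=eyes.get_image(n); f=200/np.tan(np.radians(im["fov_y"])/2)
    d=im["depth"]; v,u=np.indices(d.shape)
    pc=np.stack([(u-im["cx"])/f*d,(v-im["cy"])/f*d,d],-1)
    if "R" in im: P=(pc-im["t"])@im["R"]
    else: P=None
    return im,P,d>0
def masks(fr):
    h=cv2.cvtColor(fr,cv2.COLOR_BGR2HSV); H,S,V=cv2.split(h); g=(S>120)&(V>60)
    return dict(red=g&((H<8)|(H>172)),blue=g&(H>100)&(H<130),yellow=g&(H>20)&(H<35))
E
python3 - <<'E'
from h import *
s=state(); print(s)
for n in("scene","top"):
    im,P,ok=cloud(n); cv2.imwrite(f"pics/{n}0.png",im["frame"])
    for k,m in masks(im["frame"]).items():
        c,l,st,ce=cv2.connectedComponentsWithStats(m.astype(np.uint8))
        for i in range(1,c):
            if st[i,4]>25:
                p=P[(l==i)&ok]
                print(n,k,st[i],ce[i].round(), np.median(p,0).round(3) if len(p) else None, p.min(0).round(3),p.max(0).round(3)) if len(p) else print(n,k,st[i])
E
```

```text
{'t': 0.0, 'q': array([ 1.05537935e+00,  4.91610629e-01,  1.55948860e+00,  3.35023708e-07,
        1.09168464e+00, -1.05635824e-01]), 'joint_vel': array([-0.00045249,  0.00094234, -0.00064826, -0.00161384, -0.00045062,
        0.00189923]), 'joint_efforts': array([ 8.91677664e-04, -6.18452883e+01, -2.61595988e+01, -2.92249604e-05,
        4.11532019e-03,  3.04064451e-05]), 'eef_pos': array([0.24888668, 0.57304631, 0.23068253]), 'tool_rot': array([-3.14040811e+00, -1.25896384e-04,  2.73181127e+00]), 'force': array([-0.9256793 ,  0.37768927, -0.49115337]), 'wrist_torque': array([ 0.00915264, -0.04332939,  0.05579833]), 'grip_force': 0.0, 'opening': 0.08543486160019677}
scene red [611  22  29  18 378] [627.  30.] [ 0.698 -0.107  0.517] [ 0.661 -0.134  0.444] [1.182 0.083 0.519]
scene red [ 494  153   97   53 2620] [542. 179.] [ 0.626 -0.091  0.351] [ 0.617 -0.137  0.102] [1.121 0.241 0.358]
scene red [208 217  14  11  83] [214. 221.] [0.488 0.596 0.01 ] [ 0.482  0.571 -0.004] [0.511 0.64  0.017]
scene red [309 219  22  19 270] [319. 228.] [0.502 0.192 0.188] [0.494 0.178 0.084] [0.614 0
[... 1083 characters left out ...]
13] [ 0.481  0.572 -0.003] [0.502 0.622 0.019]
top red [451 230  60  21 339] [476. 246.] [ 0.432 -0.064  0.161] [ 0.427 -0.168  0.081] [ 0.469 -0.016  0.188]
top blue [  83  195   85   47 2554] [127. 218.] [0.535 0.778 0.034] [0.47  0.689 0.001] [0.589 0.909 0.04 ]
top blue [276 215  16   9 119] [283. 219.] [0.499 0.357 0.192] [0.49  0.341 0.185] [0.508 0.374 0.196]
top yellow [ 501    0  139  123 6386] [561.  69.] [ 0.684 -0.095  0.494] [ 0.643 -0.633 -0.001] [ 1.086 -0.06   0.517]
top yellow [301 111  11  25 160] [306. 123.] [0.789 0.312 0.02 ] [ 0.76   0.298 -0.001] [0.827 0.327 0.027]
top yellow [314 213  11  13 102] [319. 219.] [0.498 0.279 0.196] [0.488 0.267 0.022] [0.511 0.29  0.2  ]
```

View pics/scene0.png

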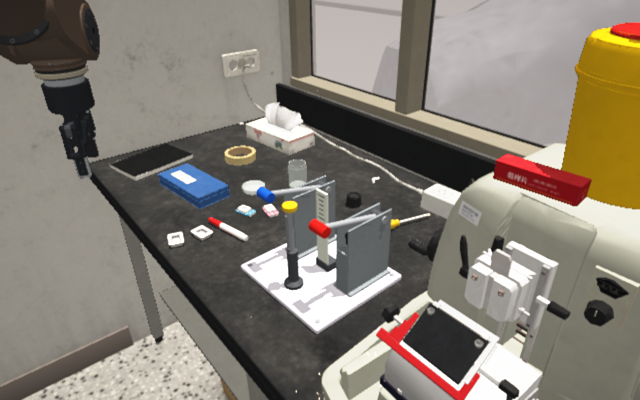

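```bash
cat > go.py <<'E'
import sys
from h import *
from scipy.spatial.transform import Rotation as Ro
def rel(p,yaw):
    s=state(); R=Ro.from_euler("xyz",s["tool_rot"]); T=Ro.from_euler("xyz",[np.pi,0,yaw])
    print("pos",s["eef_pos"].round(4),"rot",s["tool_rot"].round(3),"F",s["force"].round(2),"t",s["t"])
    print("shift",(R.inv().apply(np.array(p)-s["eef_pos"])/.8).round(4),"turn",((R.inv()*T).as_rotvec()/(np.pi/2)).round(4))
if __name__=="__main__": rel([float(a) for a in sys.argv[1:4]],float(sys.argv[4]))
E
python3 go.py .249 .573 .30 3.18; python3 go.py .504 .199 .26 3.18
python3 -c "
from h import *
print(eyes.get_image('wrist')['T_tool_cam'].round(3))"
```

```text
pos [0.2489 0.5731 0.2308] rot [-3.141 -0.     2.732] F [-0.13 -0.28 -0.81] t 0.1
shift [-0.0002 -0.0001 -0.0865] turn [-6.000e-04 -2.000e-04 -2.853e-01]
pos [0.2489 0.5731 0.2308] rot [-3.141 -0.     2.732] F [-0.13 -0.28 -0.81] t 0.1
shift [-0.4788 -0.3019 -0.0363] turn [-6.000e-04 -2.000e-04 -2.853e-01]
[[-0.001 -0.946 -0.323  0.083]
 [ 1.    -0.    -0.001  0.   ]
 [ 0.001 -0.323  0.946 -0.143]
 [ 0.     0.     0.     1.   ]]
```

Call:
move_arm([
  [[0,0,-0.06],[0,0,-0.05]],
  [[-0.05,-0.03,-0.09],[0,0,-0.1]],
  [[-0.48,-0.302,-0.07],[0,0,-0.285]],
  [[-0.48,-0.302,-0.07],[0,0,-0.285]],
  [[-0.48,-0.302,-0.07],[0,0,-0.285]],
  [[-0.48,-0.302,-0.07],[0,0,-0.285]],
  [[-0.48,-0.302,-0.07],[0,0,-0.285]],
  [[-0.48,-0.302,-0.07],[0,0,-0.285]],
  [[-0.48,-0.302,-0.07],[0,0,-0.285]],
  [[-0.48,-0.302,-0.05],[0,0,-0.285]],
  [[-0.48,-0.302,-0.04],[0,0,-0.285]],
  [[-0.48,-0.302,-0.04],[0,0,-0.285]],
], grip=0)

```text
t: 1.35
eef_pos: [0.5052, 0.1969, 0.2615]
tool_rot: [-3.141, -0.003, -3.107]
force: [-0.5, 0.6, 0.0]
opening: 0.0001
grip_force: 0.0
```

```bash
cat > w.py <<'E'
from h import *
from scipy.spatial.transform import Rotation as Ro
def look(name=None):
    s=state(); R=Ro.from_euler("xyz",s["tool_rot"])
    im=eyes.get_image("wrist"); f=200/np.tan(np.radians(im["fov_y"])/2); d=im["depth"]; v,u=np.indices(d.shape)
    pc=np.stack([(u-im["cx"])/f*d,(v-im["cy"])/f*d,d],-1); T=im["T_tool_cam"]
    P=R.apply((pc@T[:3,:3].T+T[:3,3]).reshape(-1,3)).reshape(pc.shape)+s["eef_pos"]
    print(s["eef_pos"].round(4),s["tool_rot"].round(3),s["force"].round(2),s["t"])
    for k,m in masks(im["frame"]).items():
        c,l,st,ce=cv2.connectedComponentsWithStats(m.astype(np.uint8))
        for i in range(1,c):
            q=P[(l==i)&(d>0)]
            if len(q)>60: print(k,st[i],np.median(q,0).round(4),*np.percentile(q,[2,98],axis=0).round(4))
    if name: cv2.imwrite(f"pics/{name}.png",im["frame"])
if __name__=="__main__":
    import sys; look(*sys.argv[1:])
E
python3 w.py w1; python3 go.py .504 .199 .20 3.18
```

```text
[0.5052 0.1969 0.2615] [-3.141e+00 -3.000e-03 -3.107e+00] [-0.47  0.61  0.02] 1.35
red [   0   94   59   64 1569] [ 0.4386 -0.0381  0.1653] [ 0.4288 -0.1012  0.0955] [ 0.4665 -0.0156  0.1846]
red [594 156  38  16 382] [0.4897 0.5918 0.0139] [ 4.833e-01  5.716e-01 -5.000e-04] [0.5012 0.6165 0.0167]
red [ 299  196   45   27 1129] [0.5035 0.1986 0.1922] [0.4962 0.1823 0.1841] [0.5149 0.2149 0.1945]
blue [ 491  196   62   27 1529] [0.4986 0.3541 0.1909] [0.4904 0.3402 0.1756] [0.5103 0.3755 0.1943]
yellow [ 407  194   38   35 1063] [0.5003 0.2776 0.1965] [0.4885 0.2656 0.1899] [0.5138 0.2913 0.1978]
pos [0.5048 0.1982 0.2624] rot [-3.141e+00 -2.000e-03 -3.106e+00] F [-0.5  -0.23 -0.28] t 1.4
shift [0.0008 0.001  0.0781] turn [-0.0001 -0.0013 -0.0015]
```

View pics/w1.png

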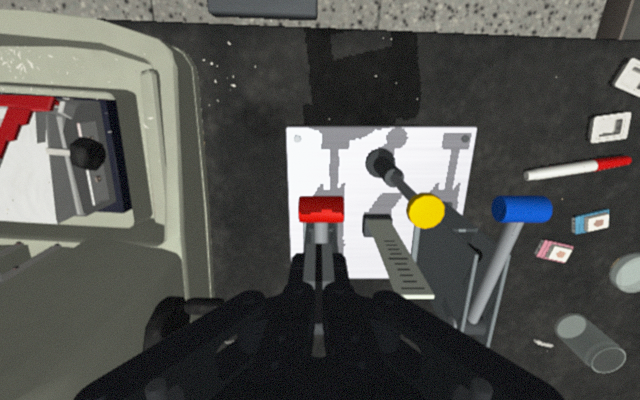

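Call:
move_arm([
  [[0,0.001,0.04],[0,0,0]],
  [[0,0.001,0.07],[0,0,0]],
  [[0,0.001,0.08],[0,0,0]],
  [[0,0.001,0.09],[0,0,0]],
  [[0,0.001,0.1],[0,0,0]],
  [[0,0.001,0.107],[0,0,0]],
  [[0,0.001,0.107],[0,0,0]],
  [[0,0.001,0.107],[0,0,0]],
])

```text
t: 2.2
eef_pos: [0.5051, 0.1995, 0.1781]
tool_rot: [3.141, 0.001, -3.104]
force: [0.2, 0.1, -0.0]
opening: 0.0
grip_force: 0.0
```

Call:
move_arm([
  [[0,0,0.005],[0,0,0]],
  [[0,0,0.01],[0,0,0]],
  [[0,0,0.01],[0,0,0]],
])

```text
t: 2.5
eef_pos: [0.5048, 0.1994, 0.1692]
tool_rot: [-3.142, -0.0, -3.104]
force: [-0.7, -0.0, 0.2]
opening: -0.0001
grip_force: 0.0
```

```bash
python3 w.py w2
```

```text
[0.5048 0.1994 0.1692] [-3.142 -0.    -3.104] [-0.65 -0.04  0.25] 2.5
red [ 286  227   63   36 1464] [0.4953 0.1976 0.1659] [0.4918 0.1819 0.1575] [0.5054 0.215  0.1698]
blue [ 580  252   60   46 2381] [0.4986 0.3417 0.1871] [0.4907 0.3397 0.1746] [0.51   0.3569 0.1938]
yellow [ 453  252   67   59 3048] [0.499  0.2763 0.1963] [0.4881 0.2652 0.1874] [0.5139 0.291  0.1976]
```

View pics/w2.png

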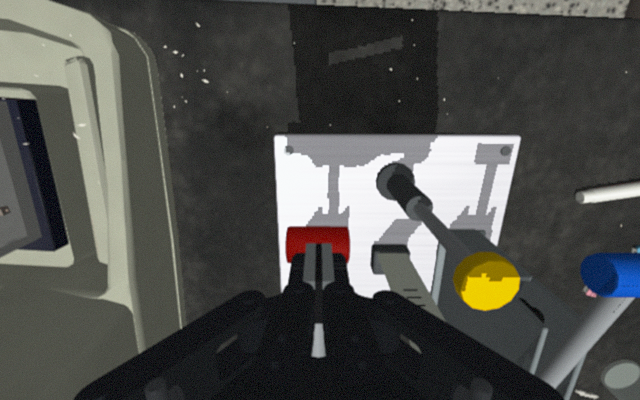

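Call:
move_arm([
  [[0,0,0.005],[0,0,0]],
  [[0,0,0.01],[0,0,0]],
  [[0,0,0.01],[0,0,0]],
])

```text
t: 2.85
eef_pos: [0.5048, 0.1994, 0.1611]
tool_rot: [-3.142, -0.001, -3.104]
force: [0.1, 0.2, 0.1]
opening: -0.0002
grip_force: 0.0
```

```bash
python3 go.py .5 .2 .15 3.18
```

```text
pos [0.5048 0.1994 0.1611] rot [-3.142e+00 -1.000e-03 -3.104e+00] F [0.08 0.17 0.11] t 2.85
shift [0.0059 0.0009 0.0139] turn [-0.0001 -0.0004 -0.0004]
```

Call:
move_arm([
  [[0,0,0.005],[0,0,0]],
  [[0,0,0.01],[0,0,0]],
  [[0,0,0.01],[0,0,0]],
])

```text
t: 3.15
eef_pos: [0.5047, 0.1995, 0.1537]
tool_rot: [3.141, -0.0, -3.104]
force: [-4.2, -0.1, 9.3]
opening: 0.0002
grip_force: 4.2
```

Call:
move_arm([
  [[0,0,0],[0,0,0]],
  [[0,0,0],[0,0,0]],
])

```text
t: 3.35
eef_pos: [0.5047, 0.1995, 0.154]
tool_rot: [3.141, -0.0, -3.104]
force: [-3.1, -1.0, 7.5]
opening: 0.0003
grip_force: 4.0
```

Call:
move_arm([
  [[0,0,0.002],[0,0,0]],
  [[0,0,0.002],[0,0,0]],
  [[0,0,0.002],[0,0,0]],
])

```text
t: 3.65
eef_pos: [0.5047, 0.1995, 0.1526]
tool_rot: [3.141, -0.0, -3.104]
force: [-3.9, -1.2, 11.1]
opening: 0.0001
grip_force: 5.1
```

Call:
move_arm([
  [[0,0,-0.03],[0,0,0]],
  [[0,0,-0.08],[0,0,0]],
  [[0,0,-0.12],[0,0,0]],
  [[0,0,-0.12],[0,0,0]],
])

```text
t: 4.05
eef_pos: [0.5063, 0.1999, 0.2519]
tool_rot: [3.14, 0.007, -3.104]
force: [0.1, -0.7, 0.1]
opening: 0.0002
grip_force: 0.0
```

```bash
python3 w.py w3;python3 go.py .5 .2778 .215 3.18
```

```text
[0.5063 0.1999 0.2519] [ 3.14   0.007 -3.104] [ 0.12 -0.73  0.06] 4.05
red [  0  90  42  37 804] [ 0.4349 -0.0303  0.1629] [ 0.4287 -0.0984  0.0939] [ 0.4483 -0.0152  0.1721]
red [598 155  39  17 406] [0.4898 0.5929 0.0137] [ 4.830e-01  5.715e-01 -4.000e-04] [0.5016 0.6236 0.0169]
red [297 181  41  24 951] [0.4994 0.1986 0.1579] [0.492 0.182 0.15 ] [0.5105 0.2151 0.1603]
blue [ 494  198   65   29 1668] [0.4984 0.3538 0.191 ] [0.4906 0.3402 0.1752] [0.5103 0.3757 0.1942]
yellow [ 407  195   40   38 1158] [0.5001 0.2775 0.1965] [0.4885 0.2655 0.1887] [0.5143 0.2912 0.1978]
pos [0.5055 0.1997 0.2497] rot [ 3.141  0.004 -3.104] F [ 0.28 -0.06 -0.4 ] t 4.1
shift [0.0033 0.0978 0.0434] turn [ 0.0006  0.0024 -0.0003]
```

Call:
move_arm([
  [[0.005,0.05,0],[0,0,0]],
  [[0.005,0.098,0],[0,0,0]],
  [[0.005,0.098,0],[0,0,0]],
  [[0.005,0.098,0.04],[0,0,0]],
  [[0.005,0.098,0.06],[0,0,0]],
  [[0.005,0.098,0.07],[0,0,0]],
  [[0.005,0.098,0.08],[0,0,0]],
  [[0.005,0.098,0.09],[0,0,0]],
  [[0.005,0.098,0.1],[0,0,0]],
  [[0.005,0.098,0.108],[0,0,0]],
  [[0.005,0.098,0.108],[0,0,0]],
])

```text
t: 5.2
eef_pos: [0.498, 0.2776, 0.161]
tool_rot: [-3.142, -0.0, -3.104]
force: [-0.4, -0.2, -0.7]
opening: -0.0003
grip_force: 0.0
```

Call:
move_arm([
  [[0,0,0.001],[0,0,0]],
  [[0,0,0.001],[0,0,0]],
  [[0,0,-0.03],[0,0,0]],
  [[0,0,-0.08],[0,0,0]],
  [[0,0,-0.12],[0,0,0]],
  [[0,-0.03,-0.12],[0,0,0]],
  [[0,-0.03,-0.12],[0,0,0]],
])

```text
t: 5.9
eef_pos: [0.499, 0.2524, 0.2589]
tool_rot: [3.141, 0.002, -3.104]
force: [0.2, 1.0, -0.3]
opening: 0.0001
grip_force: 0.0
```

```bash
python3 w.py w4
```

```text
[0.499  0.2524 0.2589] [ 3.141e+00  2.000e-03 -3.104e+00] [ 0.22  0.98 -0.33] 5.9
red [553 159  38  16 391] [0.4898 0.5922 0.0138] [ 0.4832  0.5719 -0.0006] [0.5016 0.6229 0.0166]
red [236 184  44  25 993] [0.4996 0.199  0.1577] [0.4918 0.1383 0.001 ] [0.5431 0.2165 0.1604]
blue [ 617  170   23   72 1018] [0.5542 0.697  0.0118] [0.4995 0.6903 0.0011] [0.5888 0.7021 0.0301]
blue [ 425  202   56   27 1415] [0.4979 0.3557 0.1913] [0.4903 0.3405 0.1777] [0.5101 0.3754 0.1943]
yellow [333 185  31  33 742] [0.5003 0.278  0.1605] [0.4885 0.2667 0.1536] [0.5138 0.2904 0.162 ]
```

View pics/w4.png

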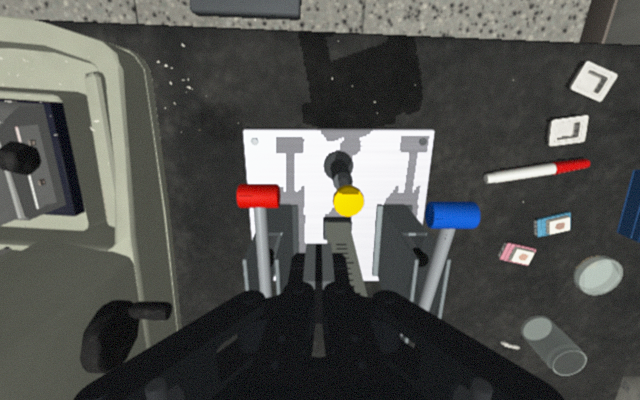

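The wrist view shows the red pad (258,196) down with its top at 0.160 m. The yellow disc (348,201) has its top at 0.160 m too, and the blue pad (453,215) is still up at 0.194 m. The tool is clear of everything.

```bash
python3 -c "
from cell import job
print(job.sign_off())"
```

```text
the job is handed in; nothing more can be done
None
```

The red lever was pressed until firm (about 11 N) and left down. The yellow marker top is level with the red pad at about 0.160 m, the blue lever is still up, and the job is handed in; sign-off returned no verdict.

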